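# Load a well plate through the sample cooler's flap

### The job

Load the well plate into the sample cooler: with the fingertips, push it along the loading tray and in through the hanging flap until it is fully home against the end of the bay, then draw the fingers back out so that the flap drops shut behind it. Only slide the plate, never pick it up or tip it, and leave the bottles, loose vials and tools around it where they stand.

Things in the scene. Friction and masses are not known exactly. Their poses are not given: they have to be found in the camera images.
- cooler: the sample cooler, a beige bench module fixed to the bench, 345 mm wide, 113 mm high at the bay (clear window on top), 150 mm high behind it. z up, x points into the bay (the way the plate is pushed), y to its left; origin on the bench straight below the flap's hinge pin, midway across the port. The level steel floor runs from x = -180 to +125 mm, its top 12 mm above the bench.
- tray (a point): middle of the loading tray's outer edge, on its floor (cooler x = -180 mm, z = 12 mm); cooler's axes. The tray is the open floor before the port, 214 mm wide. Two steel guides on it, 12 mm high, stand 133 mm apart at the port and flare evenly to 190 mm apart 162 mm before it; they centre and straighten the plate as it is pushed in.
- port (a point): middle of the port's sill, on the floor straight below the hinge pin (cooler x = 0, z = 12 mm); cooler's axes. The port is 133 mm wide and open from the floor up to the hinge pin (107 mm above the bench); the lintel over it has its front face at x = -1 mm and its top 113 mm above the bench.
- stop (a point): foot of the bay's end wall, the stop for the plate, midway across (cooler x = 125 mm, z = 12 mm); cooler's axes. The bay between port and stop is 133 mm wide. Above the bay's window the end wall's housing rises to 150 mm.
- flap (a joint): grey plastic flap in the port, 128 mm wide, 86 mm high, 50 g, hung from a pin 107 mm above the bench at cooler x = 0; lower edge 9 mm above the floor. Rad: 0 hanging shut, grows as it swings into the bay, to 1.45. Swings freely, inwards only; the plate pushes it open with about 1 N, it rides over the plate and what follows it, and falls shut by its weight once nothing is under it.
- plate: white well plate with dark sealing mat, one rigid part, 86 mm (its x) by 128 mm (its y); sides 16 mm high, mat (6 mm in from the rim) to 19 mm; 0.1 to 0.2 kg. Lies loose on the tray before the flap, its x within about 0.1 rad of the cooler's x, a long side facing the port. Origin: centre of its underside, z up. Fully home: origin at cooler x = 82 mm, rear face 39 mm inside the hinge line.
- vial_a: loose amber vial with white cap, 12 mm across, 33 mm high, standing on the bench beside the tray; loose, not to be disturbed; origin at the middle of its underside
- vial_b: a second loose vial like vial_a, on the other side of the tray; loose, not to be disturbed; origin at the middle of its underside
- amber_bottle: amber reagent bottle, 70 mm across, 140 mm high, left of the tray as one looks into the port; loose, not to be disturbed; origin at the middle of its underside
- clear_bottle: clear reagent bottle with blue cap, 80 mm across, 160 mm high, left of the tray's outer end; loose, not to be disturbed; origin at the middle of its underside
- beaker: small glass beaker, 60 mm across, 70 mm high, on the bench right of the tray, near the cooler; loose, not to be disturbed; origin at the middle of its underside
- cap_jar: white jar with black lid, 52 mm across, 55 mm high, on the bench right of the tray's outer end; loose, not to be disturbed; origin at the middle of its underside
- spanner: steel spanner 130 mm long lying on the bench beyond the tray's outer end's outer end; loose, not to be disturbed; origin at the middle of its length, on its underside
Things that resemble listed ones, but are neither listed nor needed, are in the scene too. What is meant by the plate is not orange, and is the larger of those in its own colour.

How it is judged (in metres and radians):
On the way:
1. the flap is pushed open by the plate sliding in under it (value of joint flap above 0.25 rad and x of plate in the frame of cooler between -0.042 and 0.07 m), for 0.1 s.
At the end, for the whole second after the job is handed in: the plate rests level on the bay floor within about 4 mm of the end stop, square in the bay, at rest, and the flap hangs shut (below 0.06 rad) with the fingers out (x of plate in the frame of cooler between 0.078 and 0.087 m and y of plate in the frame of cooler between -0.006 and 0.006 m and z of plate in the frame of cooler between 0.008 and 0.016 m and angle between the x axis of plate and the x axis of cooler, either way round below 0.08 rad and linear speed of plate below 0.01 m/s and value of joint flap below 0.06 rad); the robot touches nothing.
It fails at once if the plate is lifted or carried (more than 10 mm off the tray floor) (z of plate in the frame of cooler above 0.022 m).
It fails at once if the plate is tipped by more than 0.2 rad (angle between plate's own z axis and vertical above 0.2 rad).
It fails at once if the plate is pushed off the tray (z of plate in the frame of cooler below 0 m).
It fails at once if a bottle, vial, jar or beaker, or the spanner, is moved by more than 20 mm or knocked over (distance of any of vial_a, vial_b, amber_bottle, clear_bottle, beaker, cap_jar, spanner from where it was at the start of the episode above 0.02 m or angle between any of vial_a, vial_b, amber_bottle, clear_bottle, beaker, cap_jar's own z axis and vertical above 0.3 rad).
It also fails if it takes over 42 s, if anything falls off the work surface, if the arm or the gripper's body presses on something with over 40 N, if the wrist force passes 120 N, or if a joint passes its speed limit or range.

### The arm

A 6-joint arm with a two-finger parallel gripper is mounted at the origin on the work surface. World frame = base frame: x ahead of the robot, y to its left, z up, the work surface at z = 0. Lengths are in m, angles in degrees, forces in N, time in s.
With the tool pointing down it reaches from about 0.375 to 0.9 m from the base axis. Payload 3.1 kg.
Tool frame: the origin (TCP) lies midway between the tips of the shut fingers; the grasp point (between the pads) lies bot.pinch_z behind it (bot.pinch_z is the distance from the TCP to the grasp point, in m); z points along the fingers, y is the direction in which the jaws open and shut (so a half turn about z gives the same grasp; the last joint's range is limited). The gripper opens to 87 mm and grips with 3 to 60 N. Pads are 19 mm wide; open, the fingers measure 117 mm over their backs; the gripper's body (75 mm by 190 mm) begins 51 mm behind the grasp point.
Start: joints at [-86.202, 30.224, 82.088, -0, 67.689, -10.227], TCP at [0.152, -0.606, 0.223] pointing down, gripper open.
Joint ranges: [-176.69, 176.69], [-43.24, 126.21], [12.49, 139.97], [-82, 262], [0, 151.66], [-163.58, 163.58]. Speed limits (degrees/s): [159.86, 159.86, 180, 180, 180, 180].

### API

Orientations are given as a 3x3 rotation matrix whose columns are the frame's x, y, z axes.
In Python, from rig import bot gives the robot as it stands.
- The arm moves only by the tool apply_moves, never from a script. Its argument "motion" is text: rows parted by semicolons, each of 7 numbers parted by spaces: the shift along the tool's x, y, z in m, then the turn, a rotation vector about the tool's x, y, z in degrees, then the finger opening in m, from 0 to 0.087. A call has exactly 8 rows; each row is the pose to reach, as a shift and turn from the pose commanded when the call began, along the tool's axes at that moment; what a row does not reach only later rows make up. A row lasts 1/8 s, in which the tool goes at most 62.5 mm and 10.7 degrees, less where a joint would pass 70% of its speed; a pose out of reach is approached as far as the arm can. A call with a gripper value outside its range is refused whole. The fingers move at their own pace and stop on an object; the grip force is fixed at half the most. Time passes only in rows, so rows that repeat a pose let the fingers close, or fill a call up. It gives the time, the measured TCP pose, the force and the opening at its end, in the units of the state.
- bot.read_state(): the state, without advancing time (a new reading comes with each control period).
- bot.capture(name): name is "side" or "top" or "wrist"; returns the picture (400x640x3 uint8, red, green, blue); there is no depth.
- bot.get_calibration(name): a dict with "fx", "fy", "cx", "cy" (pixels), "D" ([k1, k2, p1, p2, k3] as OpenCV has them; the pictures are not rectified), "rvec" (rotation vector, rad) and "tvec" (3), from world to camera coordinates, as OpenCV has them. Camera axes: x right, y down, z forward; pixel columns grow to the right and rows downward; lengths in m; the calibration is good to about 2 mm. A picture is of the moment at which its call begins: read the wrist's pose just before it. get_calibration takes no time and is no camera call; for the wrist camera it gives the pose at the moment of the call.
- bot.hand_in(): hands the job in, once; it reports no verdict.
Trained networks look in the newest picture that a camera, given by its name, has taken for a name from the list of things; names that differ only in an ending like _2 or _b are one class to them, and where a whole thing is asked for, a point or a joint stands for the part that bears it (a point fixed in the world has none). Each returns a list of dicts, best first, with "p" (0 to 1); they miss things now and then, are a little off and sometimes report something else, mostly with a low value. They report only what shows in the picture. A call takes as long as a camera call. They do not tell look-alikes from the thing itself.
- bot.find_in(name, camera): "point" ([x, y, z] in m, in world coordinates, good to about 4 mm: the middle of the surface that is visible of it).
The state is a dict: "time_s": time; "joint_positions": joint angles; "qvel": joint speeds; "tau": joint torques, N m; "position": TCP position; "tcp_rot": TCP orientation; "force": force on the tool from outside, world axes, zero at the start; "moment": the same for the moment, N m; "opening": opening from 0.0 (shut) to 1.0 (fully open).
Only numpy, scipy, OpenCV 4.12 (cv2) and the standard library are available. Lean on these libraries where they do the work, as an engineer would, in place of code of your own. Each camera call takes 0.05 s, during which the arm holds its last target.

## Working session

There is one attempt and no reset: what is moved stays moved. The work goes in short steps, Python scripts to look and compute and a tool call to move; the robot and the scene stay as the last step left them, time stands still between calls to the robot, and variables do not carry over. Pictures are saved under pics/ and viewed, and the job is handed in when it is done.

Besides the shell and the picture viewer there is one more tool, called as name(argument=value, ...) on one line, values as JSON. apply_moves: Moves the arm, as the interface text tells. Its arguments: {"type":"object","properties":{"motion":{"type":"string"}},"required":["motion"]}

```bash
mkdir -p pics; ls
python3 - <<'E'
from rig import bot
import cv2,numpy as np
for n in ("side","top","wrist"):
    im=bot.capture(n); cv2.imwrite(f"pics/{n}0.png",im[:,:,::-1])
s=bot.read_state(); print(s["time_s"],s["position"],np.round(s["tcp_rot"],3),s["opening"],bot.pinch_z)
for n in ("plate","cooler","flap","amber_bottle","clear_bottle","beaker","cap_jar","vial_a","spanner"):
    for c in ("top",):
        print(n,c,[(np.round(d["point"],3).tolist(),round(d["p"],2)) for d in bot.find_in(n,c)])
print(bot.read_state()["time_s"])
E
```

```text
pics
0.15 [ 0.15144412 -0.6057818   0.22177339] [[ 0.97   0.242 -0.   ]
 [ 0.242 -0.97   0.002]
 [ 0.    -0.002 -1.   ]] 0.9996844725873777 0.0187
plate top [([0.295, -0.202, 0.018], 0.94), ([0.64, 0.217, 0.013], 0.72), ([0.584, -0.009, 0.03], 0.55)]
cooler top [([0.579, -0.244, 0.114], 0.74), ([0.404, 0.071, 0.051], 0.18)]
flap top [([0.582, -0.123, 0.063], 0.64)]
amber_bottle top [([0.752, -0.058, 0.099], 0.58), ([0.58, -0.244, 0.112], 0.24)]
clear_bottle top [([0.766, 0.073, 0.107], 0.6)]
beaker top [([0.387, -0.05, 0.014], 0.57)]
cap_jar top []
vial_a top []
spanner top [([0.458, 0.155, 0.004], 0.6)]
0.6
```

View pics/top0.png

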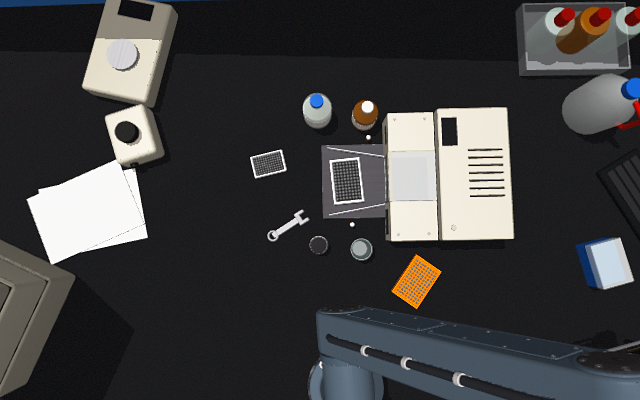

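View pics/side0.png

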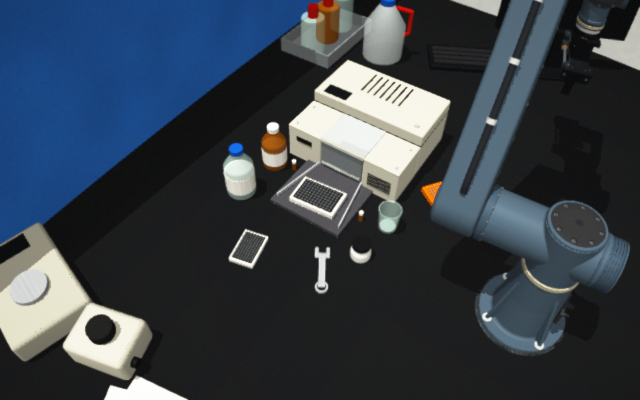

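View pics/wrist0.png

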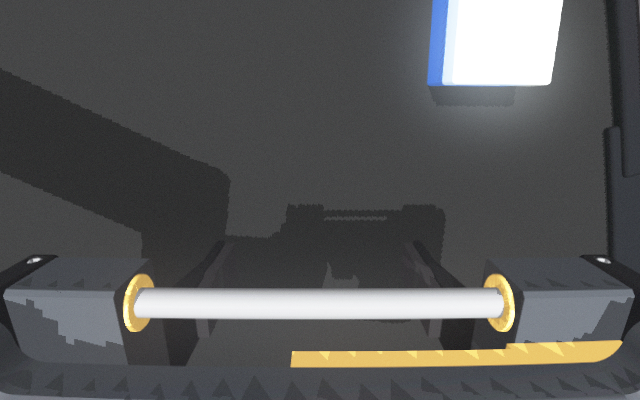

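Run:
```python
import cv2
im=cv2.imread("pics/top0.png"); c=im[90:265,300:450]
cv2.imwrite("pics/topc.png",cv2.resize(c,None,fx=5,fy=3.4 if 0 else 5,interpolation=cv2.INTER_CUBIC)[:600] if 0 else cv2.resize(im[125:245,310:450],None,fx=5,fy=5,interpolation=cv2.INTER_CUBIC))
im=cv2.imread("pics/side0.png")
cv2.imwrite("pics/sidec.png",cv2.resize(im[120:250,260:420],None,fx=4.5,fy=4.5,interpolation=cv2.INTER_CUBIC))
```

```text
(no output)
```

View pics/topc.png

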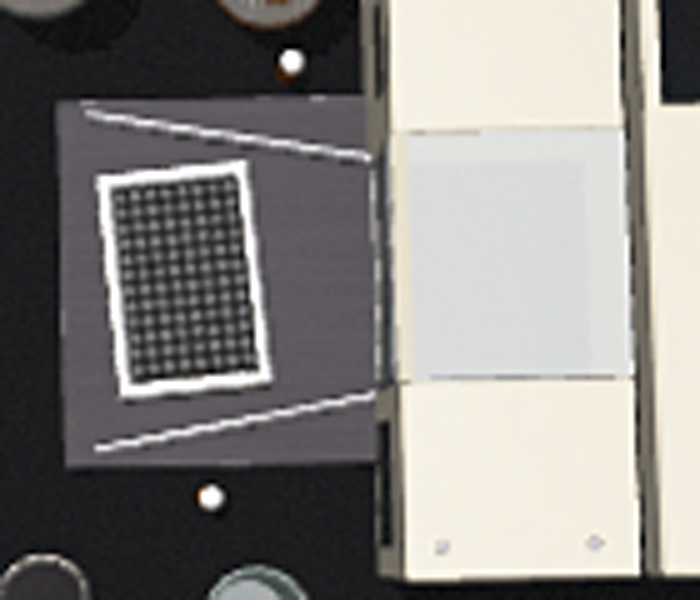

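View pics/sidec.png

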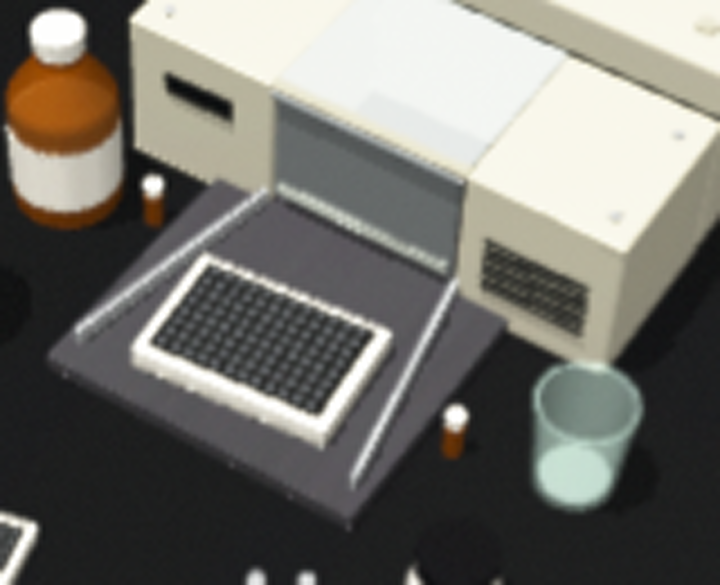

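```bash
cat > h.py <<'E'
import cv2,numpy as np
def unp(cal,uv,z):
    K=np.array([[cal["fx"],0,cal["cx"]],[0,cal["fy"],cal["cy"]],[0,0,1]]);D=np.array(cal["D"],float)
    R,_=cv2.Rodrigues(np.array(cal["rvec"],float));t=np.array(cal["tvec"],float).ravel()
    n=cv2.undistortPoints(np.array([[uv]],float),K,D)[0,0]
    C=-R.T@t; d=R.T@np.array([n[0],n[1],1.]); return C+d*(z-C[2])/d[2]
def proj(cal,P):
    K=np.array([[cal["fx"],0,cal["cx"]],[0,cal["fy"],cal["cy"]],[0,0,1]])
    return cv2.projectPoints(np.array(P,float).reshape(-1,3),np.array(cal["rvec"],float),np.array(cal["tvec"],float),K,np.array(cal["D"],float))[0][:,0]
E
python3 - <<'E'
from rig import bot; from h import *
t=bot.get_calibration("top"); s=bot.get_calibration("side")
print("cam", -cv2.Rodrigues(t["rvec"])[0].T@t["tvec"], -cv2.Rodrigues(s["rvec"])[0].T@s["tvec"])
f=lambda c:(c[0]/5+310-.4,c[1]/5+125-.4)
g=lambda c:(c[0]/4.5+260-.4,c[1]/4.5+120-.4)
for n,z,pts in [("tray outer L,R",.012,[(57,101),(67,467)]),("guideouter",.024,[(86,113),(97,450)]),("guideinner",.024,[(370,158),(375,395)]),
 ("plate BL,FL,FR,BR",.028,[(97,177),(245,161),(271,380),(123,396)]),("vials",.033,[(291,61),(210,496)]),("window",.113,[(408,130),(630,127),(633,376),(410,378)]),("cooler right",.113,[(405,580),(640,578)])]:
    for p in pts: print(n,np.round(unp(t,f(p),z),4))
for n,z,pts in [("tray outer L,R",.012,[(50,357),(349,522)]),("plate BL,FL,FR,BR",.028,[(133,350),(205,255),(390,332),(322,430)]),("guide inner",.024,[(268,190),(455,283)]),("guide outer",.024,[(77,330),(355,482)]),("lintel",.113,[(274,93),(466,180)]),("coolertop front L,R",.113,[(132,17),(628,248)]),("vials",.033,[(153,184),(456,414)])]:
    for p in pts: print("S",n,np.round(unp(s,g(p),z),4))
E
```

```text
cam [0.4386492  0.05298718 1.31782045] [0.09737774 0.73974973 1.07276391]
tray outer L,R [0.6905 0.0614 0.012 ]
tray outer L,R [0.4769 0.0589 0.012 ]
guideouter [0.6809 0.0447 0.024 ]
guideouter [0.486  0.0415 0.024 ]
guideinner [ 0.6517 -0.1184  0.024 ]
guideinner [ 0.515  -0.1176  0.024 ]
plate BL,FL,FR,BR [0.6427 0.039  0.028 ]
plate BL,FL,FR,BR [ 0.6505 -0.0462  0.028 ]
plate BL,FL,FR,BR [ 0.5242 -0.0582  0.028 ]
plate BL,FL,FR,BR [0.5164 0.0262 0.028 ]
vials [ 0.7073 -0.0735  0.033 ]
vials [ 0.4587 -0.0218  0.033 ]
window [ 0.6519 -0.1274  0.113 ]
window [ 0.6515 -0.2462  0.113 ]
window [ 0.5177 -0.2429  0.113 ]
window [ 0.5185 -0.1247  0.113 ]
cooler right [ 0.4116 -0.1191  0.113 ]
cooler right [ 0.4109 -0.2428  0.113 ]
S tray outer L,R [0.6878 0.0584 0.012 ]
S tray outer L,R [0.4758 0.0602 0.012 ]
S plate BL,FL,FR,BR [0.6419 0.0367 0.028 ]
S plate BL,FL,FR,BR [ 0.6502 -0.0496  0.028 ]
S plate BL,FL,FR,BR [ 0.5247 -0.0607  0.028 ]
S plate BL,FL,FR,BR [0.5178 0.0243 0.028 ]
S guide inner [ 0.6514 -0.1205  0.024 ]
S guide inner [ 0.5145 -0.1195  0.024 ]
S guide outer [0.6805 0.0402 0.024 ]
S guide outer [0.4837 0.0425 0.024 ]
S lintel [ 0.6462 -0.1167  0.113 ]
S lintel [ 0.5147 -0.1191  0.113 ]
S coolertop front L,R [ 0.7558 -0.1237  0.113 ]
S coolertop front L,R [ 0.412  -0.1251  0.113 ]
S vials [ 0.7085 -0.0769  0.033 ]
S vials [ 0.4587 -0.0255  0.033 ]
```

```bash
cat >> h.py <<'E'
import json,os
from scipy.spatial.transform import Rotation as Ro
def Rt(tilt,yaw=0): # forward=-y, tool y=+x ; tilt from vertical deg
    a=np.radians(tilt); z=np.array([0,-np.sin(a),-np.cos(a)]); y=np.array([1.,0,0]); R=np.c_[np.cross(y,z),y,z]
    return Ro.from_euler('z',yaw,degrees=True).as_matrix()@R
def rel(p0,R0,p,R):
    return np.round(R0.T@(np.array(p)-p0),4), np.round(Ro.from_matrix(R0.T@R).as_rotvec(degrees=True),2)
def app(p0,R0,sh,rv): # commanded pose after a row
    return p0+R0@np.array(sh), R0@Ro.from_rotvec(rv,degrees=True).as_matrix()
E
python3 - <<'E'
from rig import bot; from h import *
print([a for a in dir(bot) if a[0]!='_'])
s=bot.read_state(); R=s["tcp_rot"]; p=np.array([.152,-.606,.223])
print(rel(p,R,[.152,-.606,.36],R), rel(p,R,[.56,.10,.36],Rt(0)))
t=bot.get_calibration("top")
for n,uv,z in [("jar",(318,245),.055),("beaker",(361,249),.07),("amber",(367,107),.14),("clear",(317,101),.16),("sp",(270,237),.004),("sp",(305,214),.004)]: print(n,np.round(unp(t,uv,z),3))
E
```

```text
['PlanningError', 'capture', 'find_in', 'get_calibration', 'hand_in', 'pinch_z', 'read_state']
(array([ 0.   ,  0.   , -0.137]), array([0., 0., 0.])) (array([ 0.5669, -0.5861, -0.137 ]), array([  0.  ,   0.  , -75.98]))
jar [0.401 0.074 0.055]
beaker [ 0.389 -0.044  0.07 ]
amber [ 0.765 -0.063  0.14 ]
clear [0.778 0.069 0.16 ]
sp [0.424 0.213 0.004]
sp [0.489 0.111 0.004]
```

apply_moves(motion="0 0 -0.06 0 0 0 0.065; 0.04 -0.04 -0.1 0 0 -10 0.065; 0.08 -0.08 -0.137 0 0 -20 0.065; 0.12 -0.124 -0.137 0 0 -30 0.065; 0.16 -0.165 -0.137 0 0 -40 0.065; 0.2 -0.207 -0.137 0 0 -50 0.065; 0.24 -0.248 -0.137 0 0 -60 0.065; 0.28 -0.29 -0.137 0 0 -70 0.065")

```text
time_s: 1.6
position: [0.3536, -0.2555, 0.3599]
tcp_rot: [[0.099, 0.995, 0.001], [0.995, -0.099, -0.001], [-0.001, 0.001, -1.0]]
force: [0.1, -0.6, 0.3]
opening: 0.747
```

Run:
```python
from rig import bot; from h import *
s=bot.read_state(); print(np.round(s["joint_positions"],1),s["position"],np.round(s["tcp_rot"],3),s["time_s"])
R0=Ro.from_euler('z',14.02,degrees=True).as_matrix()@np.diag([1,-1,-1.])
p,R=app(np.array([.152,-.606,.223]),R0,[.28,-.29,-.137],[0,0,-70]); print(p,R)
np.savez("cmd.npz",p=p,R=R)
for a in (0,30,63): print(a,rel(p,R,[.583,.13,.36],Rt(a)))
```

```text
[-50.6   6.1  96.    0.   77.9 -44.9] [ 0.35355653 -0.25546187  0.35988564] [[ 0.099  0.995  0.001]
 [ 0.995 -0.099 -0.001]
 [-0.001  0.001 -1.   ]] 1.6
[ 0.35340357 -0.25680578  0.36      ] [[ 0.1041813   0.99455832  0.        ]
 [ 0.99455832 -0.1041813   0.        ]
 [ 0.          0.         -1.        ]]
0 (array([0.4086, 0.188 , 0.    ]), array([ 0.  ,  0.  , -5.98]))
30 (array([0.4086, 0.188 , 0.    ]), array([ -1.57, -29.97,  -5.84]))
63 (array([0.4086, 0.188 , 0.    ]), array([ -3.29, -62.94,  -5.36]))
```

apply_moves(motion="0.05 0.023 0 0 0 -1 0.065; 0.1 0.046 0 0 -5 -2 0.065; 0.15 0.07 0 0 -10 -3 0.065; 0.2 0.092 0 -0.5 -15 -4 0.065; 0.25 0.115 0 -1 -20 -5 0.065; 0.3 0.138 0 -1.2 -24 -6 0.065; 0.355 0.163 0 -1.5 -28 -6 0.065; 0.4086 0.188 0 -1.57 -29.97 -5.84 0.065")

```text
time_s: 2.6
position: [0.5829, 0.1323, 0.3594]
tcp_rot: [[-0.001, 1.0, 0.001], [0.865, 0.002, -0.501], [-0.501, 0.0, -0.865]]
force: [2.1, -0.2, 0.5]
opening: 0.745
```

Run:
```python
from rig import bot; from h import *
s=bot.read_state(); print(np.round(s["joint_positions"],1),s["position"],np.round(s["tcp_rot"],3),s["time_s"])
d=np.load("cmd.npz")
p,R=app(d["p"],d["R"],[.4086,.188,0],[-1.57,-29.97,-5.84]); print(p,R)
np.savez("cmd.npz",p=p,R=R)
for a in (40,50,63): print(a,rel(p,R,[.583,.11,.25],Rt(a)))
```

```text
[ 16.2  27.3  71.6 -28.8  90.3  18.4] [0.58288669 0.13225913 0.35937306] [[-0.001  1.     0.001]
 [ 0.865  0.002 -0.501]
 [-0.501  0.    -0.865]] 2.6
[0.58294902 0.12998466 0.36      ] [[ 6.58098925e-05  9.99999996e-01  6.41034702e-05]
 [ 8.66045139e-01 -2.49447938e-05 -4.99965816e-01]
 [-4.99965812e-01  8.84191953e-05 -8.66045137e-01]]
40 (array([0.0377, 0.    , 0.1053]), array([  0., -10.,  -0.]))
50 (array([0.0377, 0.    , 0.1053]), array([  0., -20.,  -0.]))
63 (array([0.0377, 0.    , 0.1053]), array([  0., -33.,  -0.]))
```

apply_moves(motion="0.005 0 0.013 0 -4 0 0.065; 0.01 0 0.026 0 -8 0 0.065; 0.015 0 0.04 0 -12 0 0.065; 0.02 0 0.053 0 -16 0 0.065; 0.025 0 0.066 0 -21 0 0.065; 0.03 0 0.08 0 -26 0 0.065; 0.035 0 0.092 0 -30 0 0.065; 0.0377 0 0.1053 0 -33 0 0.065")

```text
time_s: 3.6
position: [0.5824, 0.11, 0.2486]
tcp_rot: [[-0.0, 1.0, 0.001], [0.452, 0.001, -0.892], [-0.892, -0.0, -0.452]]
force: [-0.2, -0.4, -0.4]
opening: 0.748
```

Run:
```python
from rig import bot; from h import *
for n in ("side","top","wrist"): cv2.imwrite(f"pics/{n}1.png",bot.capture(n)[:,:,::-1])
s=bot.read_state(); print(np.round(s["joint_positions"],1),s["position"],np.round(s["tcp_rot"],3),s["time_s"])
d=np.load("cmd.npz")
p,R=app(d["p"],d["R"],[.0377,0,.1053],[0,-33,0]); print(p,R)
np.savez("cmd.npz",p=p,R=R)
for q in ([.583,.085,.12],[.583,.065,.04]): print(rel(p,R,q,Rt(63)))
```

```text
[ 24.1  44.9  77.  -54.6  94.   38.9] [0.58200846 0.10947755 0.24822429] [[-0.002  1.    -0.001]
 [ 0.453 -0.    -0.891]
 [-0.891 -0.003 -0.453]] 3.75
[0.58295825 0.10998816 0.24995674] [[ 9.01060721e-05  9.99999996e-01  1.79190574e-05]
 [ 4.54025669e-01 -2.49447938e-05 -8.90988603e-01]
 [-8.90988599e-01  8.84191953e-05 -4.54025669e-01]]
(array([0.1044, 0.    , 0.0813]), array([ 0.  , -0.  , -0.01]))
(array([0.1666, 0.    , 0.1354]), array([ 0.  , -0.  , -0.01]))
```

View pics/side1.png

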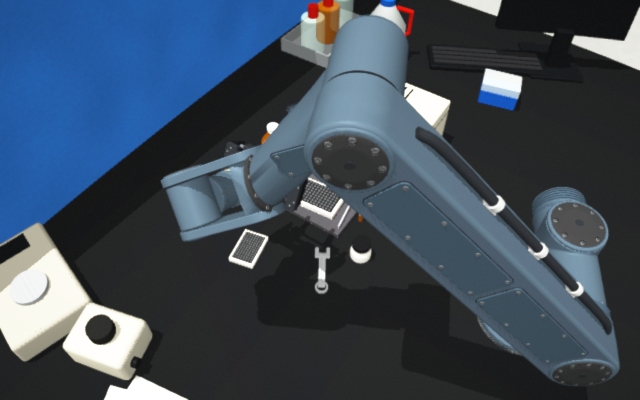

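View pics/top1.png

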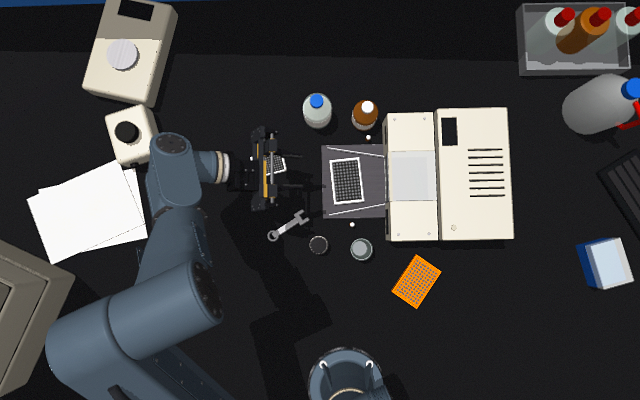

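View pics/wrist1.png

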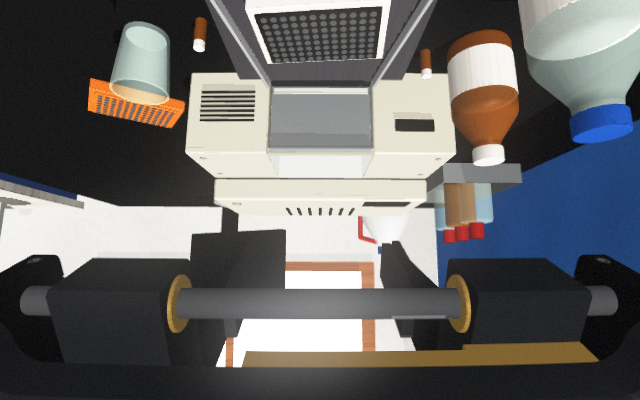

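Run:
```python
from rig import bot; from h import *
s=bot.read_state(); c=bot.get_calibration("wrist"); C=-cv2.Rodrigues(c["rvec"])[0].T@c["tvec"]
print(C, s["tcp_rot"].T@(C-s["position"]))
im=cv2.imread("pics/top1.png"); cv2.imwrite("pics/t1c.png",cv2.resize(im[110:260,180:400],None,fx=3.6,fy=3.6,interpolation=cv2.INTER_CUBIC))
```

```text
[0.58094399 0.29046469 0.25000907] [ 0.0804532  -0.00108411 -0.16213196]
```

View pics/t1c.png

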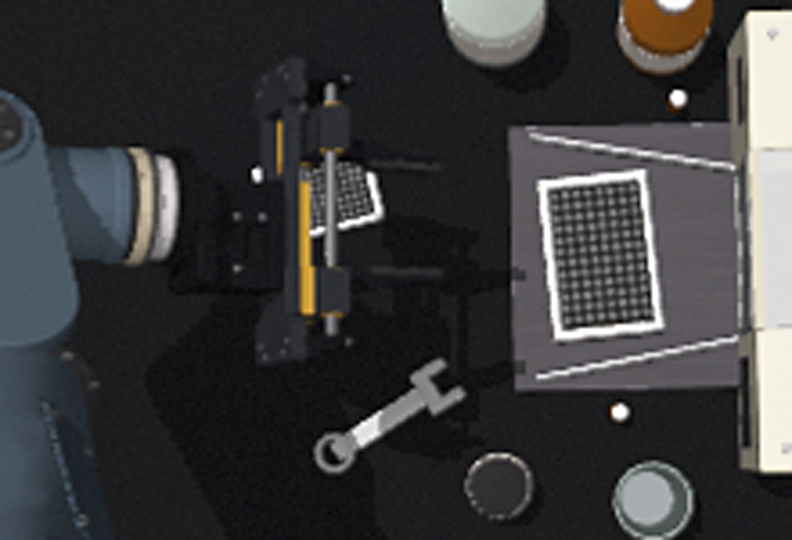

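```bash
cat > kin.py <<'E'
from h import *
import itertools
data=[([-86.202,30.224,82.088,0,67.689,-10.227],[.152,-.606,.223]),
([-50.6,6.1,96.0,0,77.9,-44.9],[.35356,-.25546,.35989]),
([16.2,27.3,71.6,-28.8,90.3,18.4],[.58289,.13226,.35937]),
([24.1,44.9,77,-54.6,94,38.9],[.582,.1095,.2482])]
Rm=[np.array([[.97,.242,0],[.242,-.97,.002],[0,-.002,-1]]),np.array([[.099,.995,.001],[.995,-.099,-.001],[-.001,.001,-1]]),
np.array([[-.001,1,.001],[.865,.002,-.501],[-.501,0,-.865]]),np.array([[-.002,1,-.001],[.453,0,-.891],[-.891,-.003,-.453]])]
rz=lambda a:Ro.from_euler('z',a,degrees=True).as_matrix()
ry=lambda a:Ro.from_euler('y',a,degrees=True).as_matrix()
def ori(q,s4,s6,C): return rz(q[0])@ry(q[1]+q[2])@rz(s4*q[3])@ry(q[4])@rz(s6*q[5])@C
best=None
for s4,s6 in itertools.product((1,-1),(1,-1)):
    Cs=[ori(q,s4,s6,np.eye(3)).T@R for (q,_),R in zip(data,Rm)]
    C=Ro.from_matrix(np.array(Cs)).mean().as_matrix()
    e=max(np.degrees(np.arccos(np.clip((np.trace(C.T@c)-1)/2,-1,1))) for c in Cs)
    if best is None or e<best[0]: best=(e,s4,s6,C)
E_,S4,S6,C=best
def rowsM(q):
    A=rz(q[0]);B=A@ry(q[1]);D=A@ry(q[1]+q[2]);F=D@rz(S4*q[3])@ry(q[4])
    # params: y offset, h, L1, elbow x, L2, L3
    return np.c_[A[:,1],A[:,2],B[:,2],D[:,0],D[:,2],F[:,2]]
A=np.vstack([rowsM(q) for q,_ in data]);b=np.concatenate([p for _,p in data])
P,res,rk,sv=np.linalg.lstsq(A,b,rcond=None)
def fk(q): return rowsM(q)@P, ori(q,S4,S6,C)
if __name__=="__main__":
    from scipy.optimize import least_squares
    print(best[:3],C.round(2),P.round(4),sv.round(2),np.abs(A@P-b).max())
    lo=[-176.69,-43.24,12.49,-82,0,-163.58];hi=[176.69,126.21,139.97,262,151.66,163.58]
    for flip in (0,1):
      for pos in ([.583,.11,.25],[.583,.065,.03],[.583,-.05,.03],[.583,-.159,.03]):
        Rg=Rt(63)@(rz(180) if flip else np.eye(3))
        f=lambda q:np.r_[(fk(q)[0]-pos)*10,Ro.from_matrix(Rg.T@fk(q)[1]).as_rotvec()]
        q0=np.array(data[3][0],float); q0[5]-=180*flip
        r=least_squares(f,q0,x_scale=50); print(flip,pos,r.x.round(1),r.cost<1e-6,np.minimum(r.x-lo,hi-r.x).min().round(1))
E
python3 kin.py
```

```text
(np.float64(1.7226321563210003), 1, 1) [[ 0. -1. -0.]
 [ 1.  0. -0.]
 [ 0. -0.  1.]] [0.1112 0.2759 0.5889 0.1163 0.3922 0.3056] [3.82 2.11 2.08 0.69 0.32 0.17] 0.0004082168875790826
0 [0.583, 0.11, 0.25] [ 24.1  44.8  76.8 -54.6  94.1  38.8] True 27.4
0 [0.583, 0.065, 0.03] [ 20.5  62.1  80.8 -57.9  80.   55. ] True 24.1
0 [0.583, -0.05, 0.03] [ 10.6  60.6  88.6 -66.9  72.2  58.1] True 15.1
0 [0.583, -0.159, 0.03] [  0.2  59.9  93.2 -76.8  66.2  60.4] True 5.2
1 [0.583, 0.11, 0.25] [  24.1   44.8   76.8  -54.7   94.1 -141.2] True 22.4
1 [0.583, 0.065, 0.03] [  20.5   62.1   80.8  -57.9   80.  -125. ] True 24.1
1 [0.583, -0.05, 0.03] [  10.6   60.6   88.6  -66.9   72.2 -121.9] True 15.1
1 [0.583, -0.159, 0.03] [   0.2   59.9   93.2  -76.9   66.2 -119.6] True 5.1
```

apply_moves(motion="0 0 0 0 0 -10.6 0.065; 0 0 0 0 0 -21.2 0.065; 0 0 0 0 0 -31.8 0.065; 0 0 0 0 0 -42.4 0.065; 0 0 0 0 0 -53 0.065; 0 0 0 0 0 -63.6 0.065; 0 0 0 0 0 -74.2 0.065; 0 0 0 0 0 -84.8 0.065")

```text
time_s: 4.75
position: [0.583, 0.1095, 0.2513]
tcp_rot: [[-0.996, 0.088, 0.001], [0.039, 0.454, -0.89], [-0.078, -0.887, -0.455]]
force: [0.3, 0.4, 0.6]
opening: 0.744
```

apply_moves(motion="0 0 0 0 0 -10.6 0.065; 0 0 0 0 0 -21.2 0.065; 0 0 0 0 0 -31.8 0.065; 0 0 0 0 0 -42.4 0.065; 0 0 0 0 0 -53 0.065; 0 0 0 0 0 -63.6 0.065; 0 0 0 0 0 -74.2 0.065; 0 0 0 0 0 -84.8 0.065")

```text
time_s: 5.75
position: [0.583, 0.1095, 0.2512]
tcp_rot: [[-0.178, -0.984, 0.001], [-0.448, 0.08, -0.89], [0.876, -0.159, -0.455]]
force: [0.7, 0.5, 0.1]
opening: 0.748
```

Run:
```python
from rig import bot; from h import *
s=bot.read_state(); print(np.round(s["joint_positions"],1),s["position"],np.round(s["tcp_rot"],3),s["time_s"])
d=np.load("cmd.npz")
p,R=app(d["p"],d["R"],[0,0,0],[0,0,-84.8]);p,R=app(p,R,[0,0,0],[0,0,-84.8]); print(p,R)
np.savez("cmd.npz",p=p,R=R)
G=Rt(63)@np.diag([-1,-1,1])
for q in ([.583,.11,.25],[.583,.085,.12],[.583,.075,.06]): print(rel(p,R,q,G))
```

```text
[  24.    44.7   76.9  -54.6   94.  -131.1] [0.58298425 0.10953009 0.25123369] [[-0.178 -0.984  0.001]
 [-0.448  0.08  -0.89 ]
 [ 0.876 -0.159 -0.455]] 5.75
[0.58295825 0.10998816 0.24995674] [[-1.80607770e-01 -9.83555201e-01  1.79190574e-05]
 [-4.46562192e-01  8.19848606e-02 -8.90988603e-01]
 [ 8.76335006e-01 -1.60927467e-01 -4.54025669e-01]]
(array([ 0., -0., -0.]), array([ -0.  ,   0.  , -10.41]))
(array([-0.1027,  0.0188,  0.0813]), array([ -0.  ,   0.  , -10.41]))
(array([-0.1508,  0.0277,  0.1174]), array([ -0.  ,   0.  , -10.41]))
```

apply_moves(motion="0 0 0 0 0 -5 0.065; 0 0 0 0 0 -10.41 0.065; -0.03 0.0055 0.024 0 0 -10.41 0.065; -0.06 0.011 0.047 0 0 -10.41 0.065; -0.09 0.0165 0.07 0 0 -10.41 0.065; -0.12 0.022 0.094 0 0 -10.41 0.065; -0.14 0.0257 0.109 0 0 -10.41 0.065; -0.1508 0.0277 0.1174 0 0 -10.41 0.065")

```text
time_s: 6.75
position: [0.5828, 0.0744, 0.0592]
tcp_rot: [[-0.001, -1.0, -0.0], [-0.454, 0.0, -0.891], [0.891, -0.001, -0.454]]
force: [-0.1, -0.2, 0.3]
opening: 0.747
```

Run:
```python
from rig import bot; from h import *
for n in ("top","wrist"): cv2.imwrite(f"pics/{n}2.png",bot.capture(n)[:,:,::-1])
im=cv2.imread("pics/top2.png"); cv2.imwrite("pics/t2c.png",cv2.resize(im[110:260,180:400],None,fx=3.6,fy=3.6,interpolation=cv2.INTER_CUBIC))
s=bot.read_state(); print(np.round(s["joint_positions"],1),s["position"],np.round(s["tcp_rot"],3),s["time_s"],s["force"])
d=np.load("cmd.npz")
p,R=app(d["p"],d["R"],[-.1508,.0277,.1174],[0,0,-10.41]); print(p,R)
np.savez("cmd.npz",p=p,R=R)
G=Rt(63)@np.diag([-1,-1,1])
for q in ([.583,.065,.03],[.583,.045,.03],[.583,-.055,.03],[.583,-.1585,.03]): print(rel(p,R,q,G))
```

```text
[  21.3   59.6   80.8  -57.    81.8 -126.9] [0.58231044 0.07439553 0.05902621] [[ 0.001 -1.    -0.001]
 [-0.454  0.    -0.891]
 [ 0.891  0.001 -0.454]] 6.85 [ 0.01224774  0.37520799 -0.00750587]
[0.58295153 0.07499866 0.06004511] [[ 8.44268529e-05 -9.99999996e-01  1.79190574e-05]
 [-4.54025666e-01 -5.42976343e-05 -8.90988603e-01]
 [ 8.90988601e-01  6.70876518e-05 -4.54025669e-01]]
(array([-0.0222, -0.    ,  0.0225]), array([-0.,  0.,  0.]))
(array([-0.0131, -0.    ,  0.0404]), array([-0.,  0.,  0.]))
(array([ 0.0323, -0.    ,  0.1295]), array([-0.,  0.,  0.]))
(array([ 0.0792, -0.    ,  0.2217]), array([-0.,  0.,  0.]))
```

View pics/t2c.png

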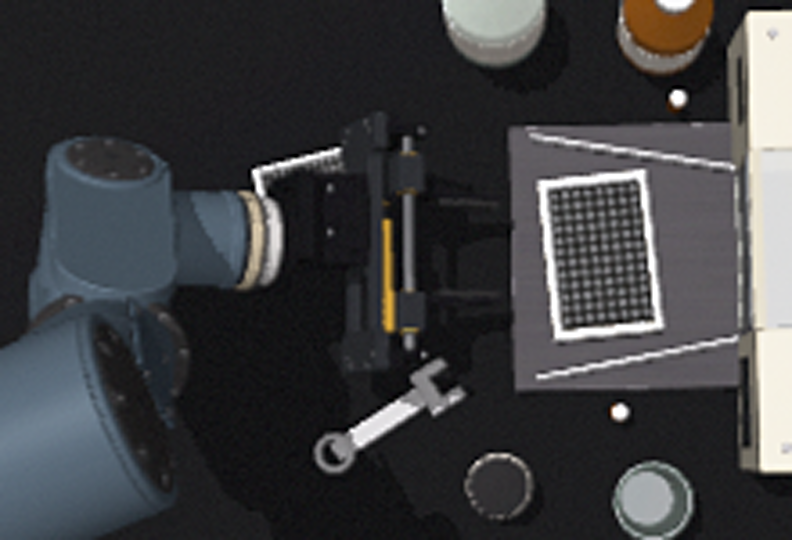

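View pics/wrist2.png

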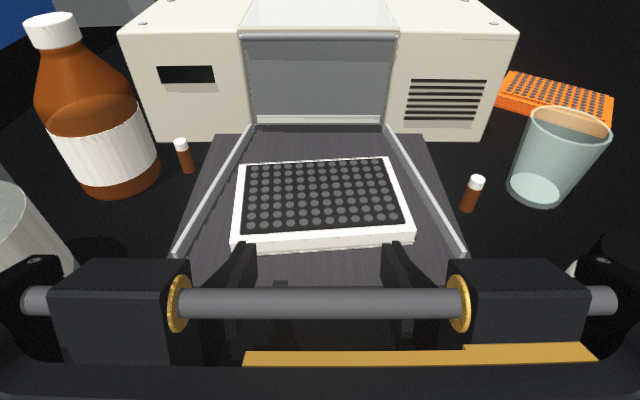

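apply_moves(motion="-0.0107 0 0.011 0 0 0 0.065; -0.0213 0 0.0221 0 0 0 0.065; -0.0213 0 0.0221 0 0 0 0.065; -0.0168 0 0.031 0 0 0 0.065; -0.0122 0 0.0399 0 0 0 0.065; -0.0077 0 0.0488 0 0 0 0.065; -0.0031 0 0.0577 0 0 0 0.065; 0.0014 0 0.0666 0 0 0 0.065")

```text
time_s: 7.85
position: [0.5825, 0.0141, 0.0309]
tcp_rot: [[-0.0, -1.0, 0.0], [-0.454, 0.0, -0.891], [0.891, -0.0, -0.454]]
force: [-0.3, 0.4, 0.4]
opening: 0.747
```

```bash
cat > look.py <<'E'
from rig import bot; from h import *
import sys
k=sys.argv[1]; sh=eval(sys.argv[2])
cv2.imwrite(f"pics/wrist{k}.png",bot.capture("wrist")[:,:,::-1])
im=bot.capture("top")[:,:,::-1]; cv2.imwrite(f"pics/t{k}c.png",cv2.resize(im[120:250,250:450],None,fx=4,fy=4,interpolation=cv2.INTER_CUBIC))
s=bot.read_state(); print(np.round(s["joint_positions"],1),s["position"].round(4),np.round(s["tcp_rot"],3),s["time_s"],s["force"])
d=np.load("cmd.npz"); p,R=app(d["p"],d["R"],sh,[0,0,0]); print("cmd",p); np.savez("cmd.npz",p=p,R=R)
E
python3 look.py 3 "[.0014,0,.0666]"
```

```text
[  16.3   61.1   84.9  -61.6   76.4 -123.5] [0.582  0.0134 0.0308] [[-0.    -1.    -0.002]
 [-0.454  0.002 -0.891]
 [ 0.891  0.001 -0.454]] 7.95 [ 0.25673162 -0.34602549 -0.9307973 ]
cmd [0.58295284 0.01502318 0.03105439]
```

View pics/t3c.png

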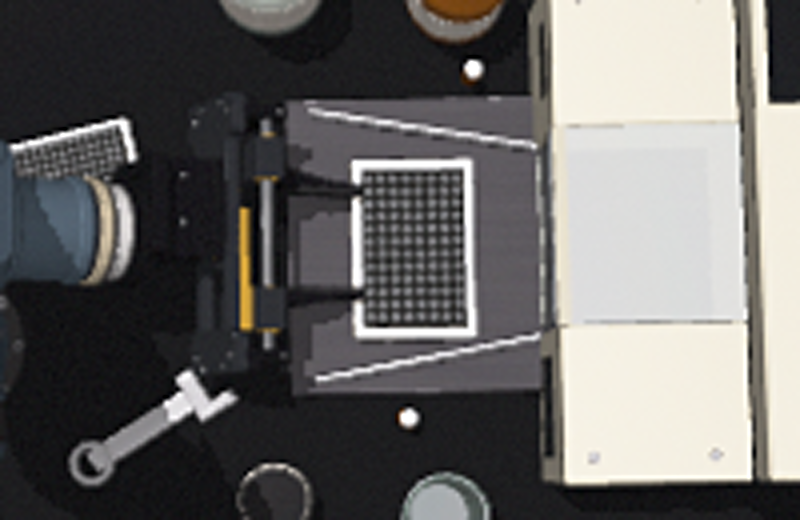

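View pics/wrist3.png

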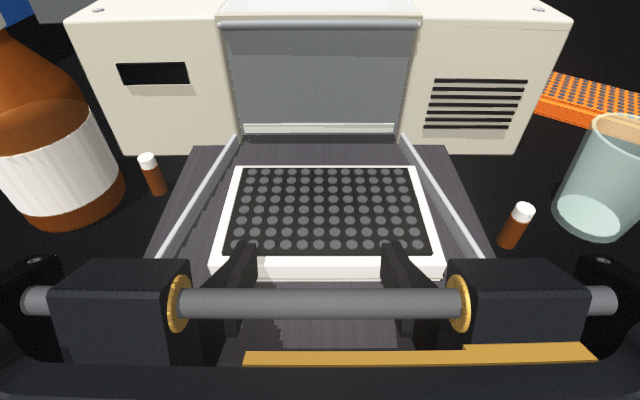

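Run:
```python
from rig import bot; from h import *
t=bot.get_calibration("top")
for c in [(352,160),(471,159),(477,337),(356,337)]: print(unp(t,(c[0]/4+250-.4,c[1]/4+120-.4),.028).round(4))
```

```text
[0.6435 0.0142 0.028 ]
[ 0.6427 -0.0711  0.028 ]
[ 0.5147 -0.0723  0.028 ]
[0.516  0.0137 0.028 ]
```

apply_moves(motion="0.0036 0 0.0071 0 0 0 0.065; 0.0073 0 0.0143 0 0 0 0.065; 0.0109 0 0.0214 0 0 0 0.065; 0.0145 0 0.0285 0 0 0 0.065; 0.0182 0 0.0356 0 0 0 0.065; 0.0218 0 0.0428 0 0 0 0.065; 0.0254 0 0.0499 0 0 0 0.065; 0.0291 0 0.057 0 0 0 0.065")

```text
time_s: 8.95
position: [0.5829, -0.0497, 0.0308]
tcp_rot: [[-0.0, -1.0, 0.001], [-0.454, -0.001, -0.891], [0.891, -0.001, -0.454]]
force: [1.2, 1.5, 0.6]
opening: 0.749
```

```bash
python3 look.py 4 "[.0291,0,.057]"
```

```text
[  10.6   60.4   88.9  -66.9   72.2 -121.8] [ 0.582  -0.0503  0.0309] [[-0.    -1.    -0.002]
 [-0.453  0.002 -0.891]
 [ 0.891  0.001 -0.453]] 9.05 [0.19377458 0.25092939 0.7184088 ]
cmd [ 0.58295632 -0.04897531  0.03110269]
```

View pics/t4c.png

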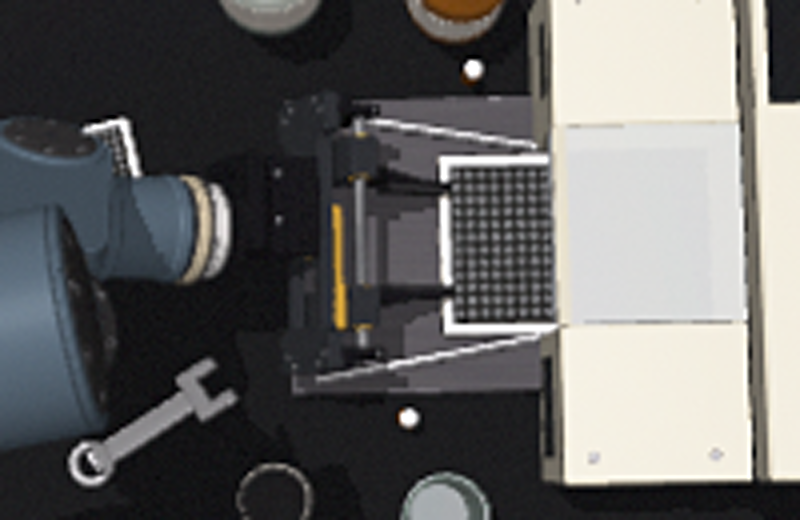

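View pics/wrist4.png

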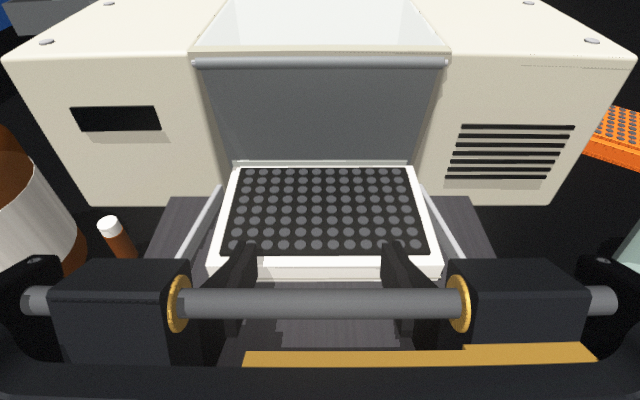

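apply_moves(motion="0.0027 0 0.0053 0 0 0 0.065; 0.0054 0 0.0107 0 0 0 0.065; 0.0082 0 0.016 0 0 0 0.065; 0.0109 0 0.0214 0 0 0 0.065; 0.0136 0 0.0267 0 0 0 0.065; 0.0163 0 0.0321 0 0 0 0.065; 0.0191 0 0.0374 0 0 0 0.065; 0.0218 0 0.0428 0 0 0 0.065")

```text
time_s: 10.05
position: [0.5824, -0.0977, 0.0307]
tcp_rot: [[0.0, -1.0, 0.0], [-0.454, -0.0, -0.891], [0.891, 0.0, -0.454]]
force: [0.0, 2.1, 2.0]
opening: 0.75
```

```bash
python3 look.py 5 "[.0218,0,.0428]"
```

```text
[   6.1   60.1   91.2  -71.2   69.4 -120.7] [ 0.5822 -0.0981  0.0306] [[-0.    -1.    -0.001]
 [-0.454  0.001 -0.891]
 [ 0.891  0.    -0.454]] 10.15 [-0.03252501 -0.02093456  0.66581167]
cmd [ 0.58295892 -0.09700739  0.03109395]
```

View pics/wrist5.png

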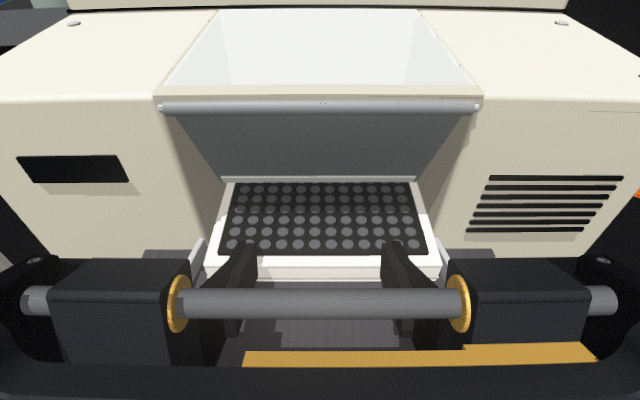

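View pics/t5c.png

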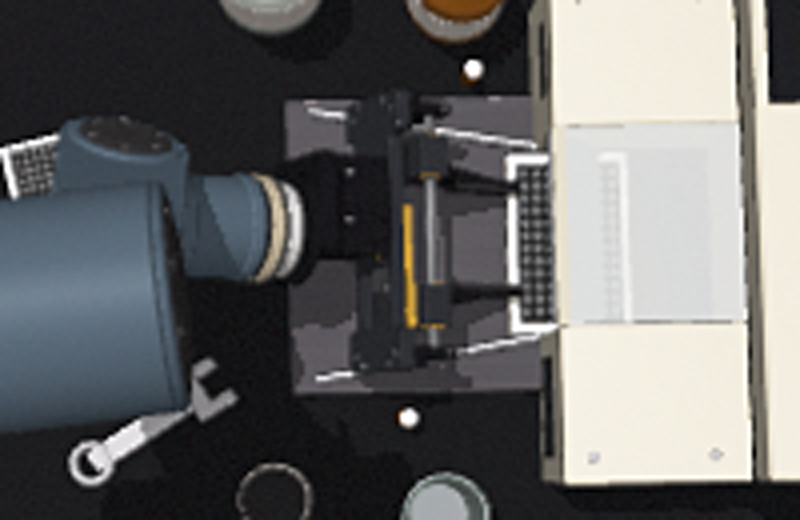

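apply_moves(motion="0.0027 0 0.0053 0 0 0 0.065; 0.0054 0 0.0107 0 0 0 0.065; 0.0082 0 0.016 0 0 0 0.065; 0.0109 0 0.0214 0 0 0 0.065; 0.0136 0 0.0267 0 0 0 0.065; 0.0163 0 0.0321 0 0 0 0.065; 0.0191 0 0.0374 0 0 0 0.065; 0.0218 0 0.0428 0 0 0 0.065")

```text
time_s: 11.15
position: [0.5825, -0.1457, 0.0306]
tcp_rot: [[0.0, -1.0, 0.0], [-0.454, -0.0, -0.891], [0.891, 0.0, -0.454]]
force: [-0.5, 0.7, 0.5]
opening: 0.747
```

```bash
python3 look.py 6 "[.0218,0,.0428]"
```

```text
[   1.5   59.8   93.   -75.6   66.9 -119.8] [ 0.5822 -0.1461  0.0307] [[-0.    -1.    -0.001]
 [-0.454  0.001 -0.891]
 [ 0.891  0.    -0.454]] 11.25 [-0.36197958  0.41382275 -0.43110441]
cmd [ 0.58296153 -0.14503946  0.0310852 ]
```

View pics/wrist6.png

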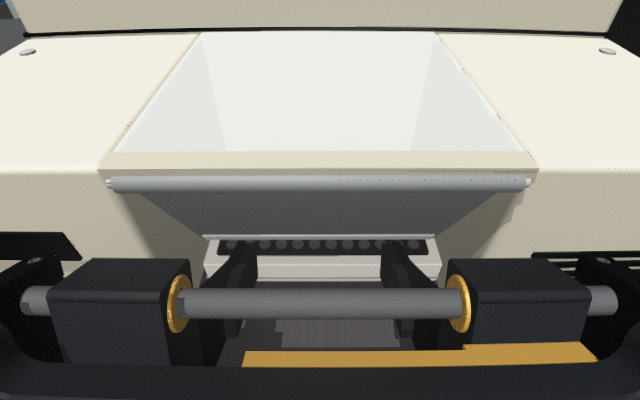

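View pics/t6c.png

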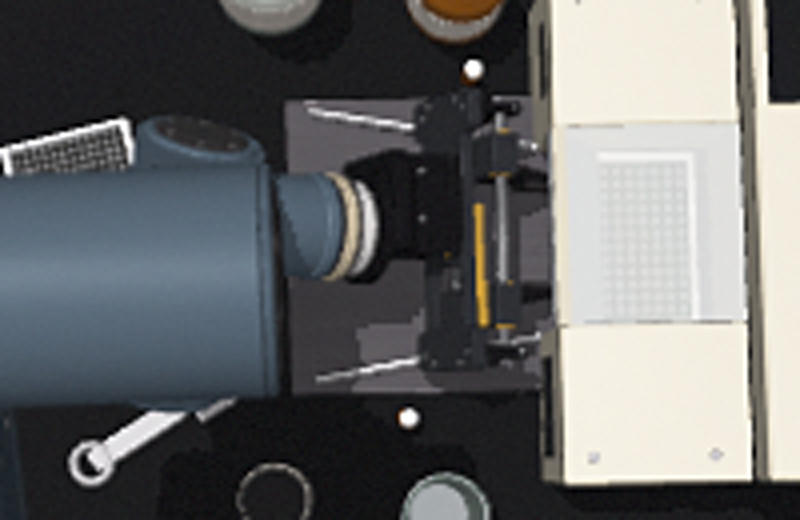

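apply_moves(motion="0.0009 0 0.0018 0 0 0 0.065; 0.0018 0 0.0036 0 0 0 0.065; 0.0027 0 0.0053 0 0 0 0.065; 0.0036 0 0.0071 0 0 0 0.065; 0.0041 0 0.008 0 0 0 0.065; 0.0045 0 0.0089 0 0 0 0.065; 0.005 0 0.0098 0 0 0 0.065; 0.0052 0 0.0102 0 0 0 0.065")

```text
time_s: 12.25
position: [0.5824, -0.1568, 0.0306]
tcp_rot: [[0.0, -1.0, 0.0], [-0.454, -0.0, -0.891], [0.891, 0.0, -0.454]]
force: [-0.7, 0.4, 1.7]
opening: 0.748
```

```bash
python3 look.py 7 "[.0052,0,.0102]"
```

```text
[   0.4   59.8   93.4  -76.7   66.3 -119.6] [ 0.5824 -0.1568  0.0306] [[ 0.    -1.     0.   ]
 [-0.454 -0.    -0.891]
 [ 0.891  0.    -0.454]] 12.35 [0.76393027 0.94786939 0.40325573]
cmd [ 0.58296215 -0.15648848  0.03108728]
```

View pics/t7c.png

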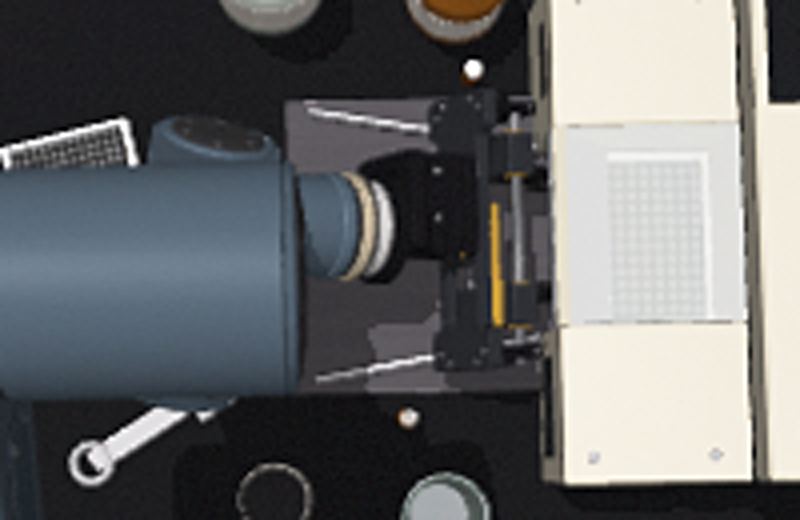

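View pics/wrist7.png

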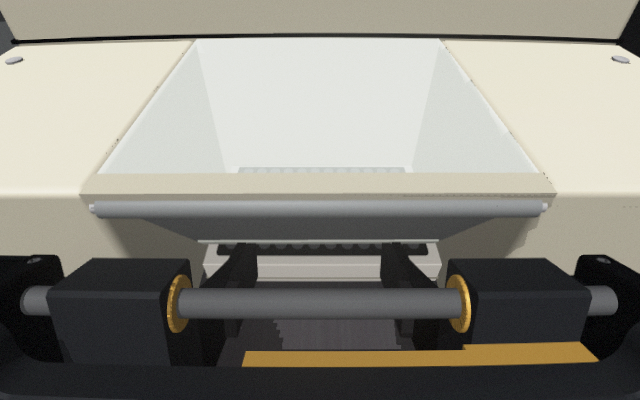

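apply_moves(motion="0.0002 0 0.0004 0 0 0 0.065; 0.0004 0 0.0008 0 0 0 0.065; 0.0006 0 0.0012 0 0 0 0.065; 0.0008 0 0.0016 0 0 0 0.065; 0.001 0 0.002 0 0 0 0.065; 0.0012 0 0.0023 0 0 0 0.065; 0.0013 0 0.0025 0 0 0 0.065; 0.0013 0 0.0025 0 0 0 0.065")

```text
time_s: 13.35
position: [0.5824, -0.1596, 0.0307]
tcp_rot: [[0.0, -1.0, 0.0], [-0.454, -0.0, -0.891], [0.891, 0.0, -0.454]]
force: [-0.2, 1.2, 0.3]
opening: 0.744
```

```bash
python3 look.py 8 "[.0013,0,.0025]"
python3 - <<'E'
import cv2,numpy as np
a=cv2.imread("pics/t7c.png")[120:340,540:760];b=cv2.imread("pics/t8c.png")[120:340,540:760]
cv2.imwrite("pics/cmp8.png",cv2.resize(np.hstack([a,b]),(800,400)))
E
```

```text
[   0.2   59.7   93.5  -76.9   66.2 -119.5] [ 0.5824 -0.1596  0.0307] [[ 0.    -1.     0.   ]
 [-0.454 -0.    -0.891]
 [ 0.891  0.    -0.454]] 13.45 [ 0.23068213  0.18081656 -0.76536308]
cmd [ 0.58296231 -0.15930618  0.0311105 ]
```

View pics/cmp8.png

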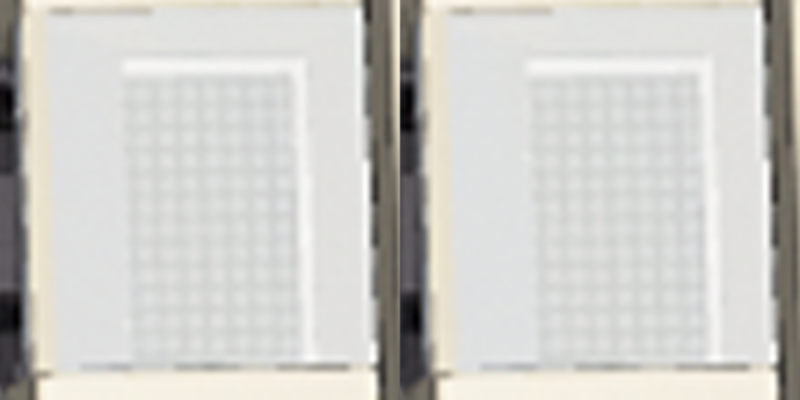

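apply_moves(motion="0.0002 0 0.0003 0 0 0 0.065; 0.0003 0 0.0005 0 0 0 0.065; 0.0004 0 0.0007 0 0 0 0.065; 0.0005 0 0.0009 0 0 0 0.065; 0.0006 0 0.0012 0 0 0 0.065; 0.0007 0 0.0014 0 0 0 0.065; 0.0008 0 0.0016 0 0 0 0.065; 0.0009 0 0.0018 0 0 0 0.065")

```text
time_s: 14.45
position: [0.5822, -0.1603, 0.0304]
tcp_rot: [[0.001, -1.0, 0.001], [-0.455, -0.001, -0.89], [0.89, 0.0, -0.455]]
force: [-1.9, 10.5, 2.8]
opening: 0.748
```

```bash
python3 look.py 9 "[.0009,0,.0018]"
python3 - <<'E'
import cv2,numpy as np
a=cv2.imread("pics/t8c.png")[120:340,540:760];b=cv2.imread("pics/t9c.png")[120:340,540:760]
cv2.imwrite("pics/cmp9.png",cv2.resize(np.hstack([a,b]),(800,400)))
E
```

```text
[ 1.000e-01  5.970e+01  9.360e+01 -7.700e+01  6.600e+01 -1.195e+02] [ 0.5822 -0.1603  0.0305] [[ 0.001 -1.     0.001]
 [-0.455 -0.001 -0.89 ]
 [ 0.89   0.    -0.455]] 14.55 [-1.84948651  8.71365338  0.62477467]
cmd [ 0.58296242 -0.16131858  0.03109514]
```

View pics/cmp9.png

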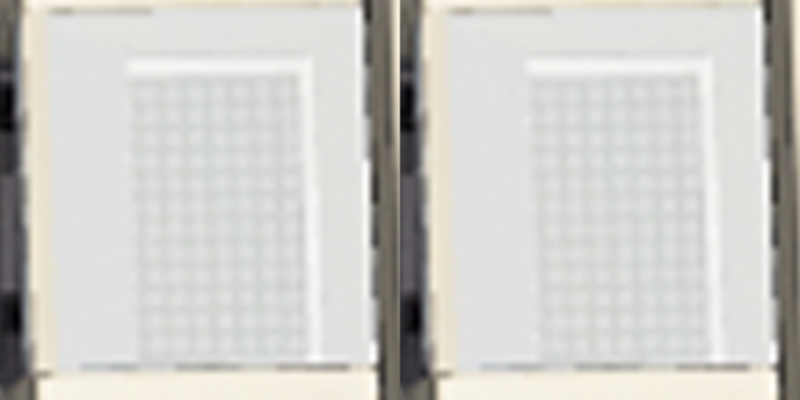

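View pics/wrist9.png

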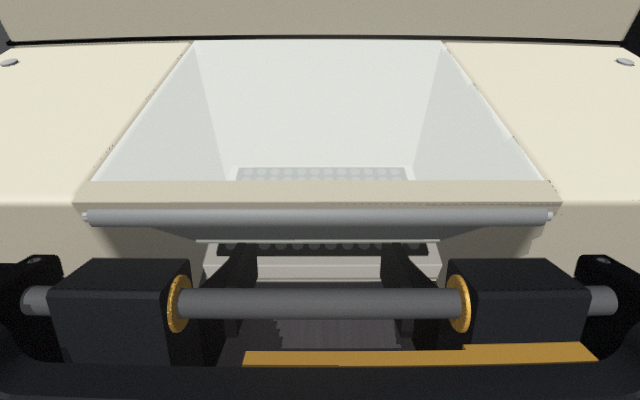

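View pics/t9c.png

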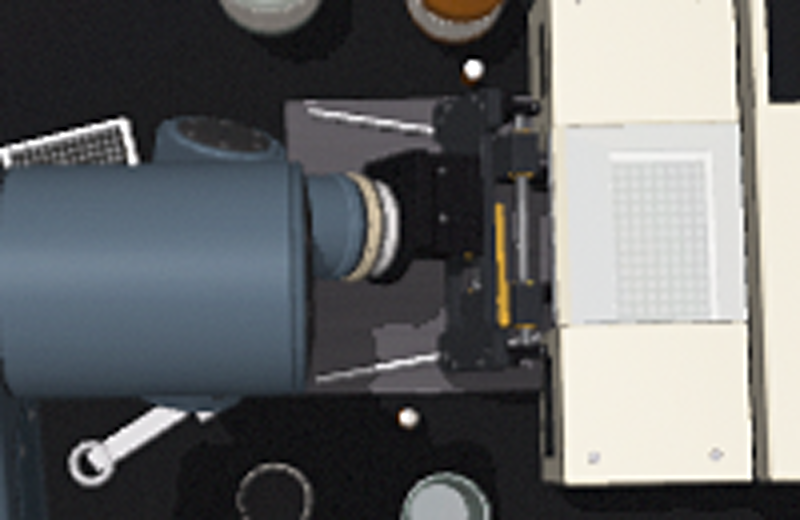

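Run:
```python
from rig import bot; from h import *
t=bot.get_calibration("top")
c=cv2.imread("pics/t9c.png",0).astype(float)
for y0 in (180,220,260,300):
    r=c[y0-8:y0+8,560:740].mean(0); r=r[110:]; print(y0,r[20:60:2].round(0))
for c in [(712,153),(718,318),(553,137),(553,250)]: print(unp(t,(c[0]/4+250-.4,c[1]/4+120-.4),.028).round(4))
```

```text
180 [212. 210. 212. 216. 218. 214. 213. 219. 229. 238. 240. 232. 224. 223.
 223. 224. 224. 224. 223. 223.]
220 [214. 210. 210. 213. 216. 216. 215. 213. 219. 233. 242. 240. 234. 227.
 222. 222. 223. 223. 224. 223.]
260 [218. 213. 210. 212. 216. 218. 217. 209. 210. 223. 237. 243. 242. 231.
 223. 222. 224. 224. 224. 223.]
300 [219. 218. 215. 214. 214. 217. 218. 214. 214. 220. 230. 239. 241. 233.
 225. 223. 223. 223. 224. 223.]
[ 0.6441 -0.2436  0.028 ]
[ 0.5256 -0.2437  0.028 ]
[ 0.6576 -0.1302  0.028 ]
[ 0.5761 -0.128   0.028 ]
```

apply_moves(motion="-0.0018 0 -0.0036 0 0 0 0.065; -0.0045 0 -0.0089 0 0 0 0.065; -0.0091 0 -0.0178 0 0 0 0.065; -0.0145 0 -0.0285 0 0 0 0.065; -0.02 0 -0.0392 0 0 0 0.065; -0.0254 0 -0.0499 0 0 0 0.065; -0.0318 0 -0.0624 0 0 0 0.065; -0.0381 0 -0.0748 0 0 0 0.065")

```text
time_s: 15.55
position: [0.5824, -0.0766, 0.0307]
tcp_rot: [[0.0, -1.0, 0.0], [-0.454, -0.0, -0.891], [0.891, 0.0, -0.454]]
force: [0.5, 0.1, 0.4]
opening: 0.747
```

```bash
python3 look.py 10 "[-.0381,0,-.0748]"; cp pics/wrist10.png pics/w10.png
```

```text
[   8.2   60.2   90.2  -69.3   70.5 -121.2] [ 0.5829 -0.0759  0.0306] [[ 0.001 -1.     0.002]
 [-0.454 -0.002 -0.891]
 [ 0.891 -0.001 -0.454]] 15.65 [ 0.25517964 -0.9767318   0.18004077]
cmd [ 0.58295786 -0.07737426  0.0311096 ]
```

View pics/wrist10.png

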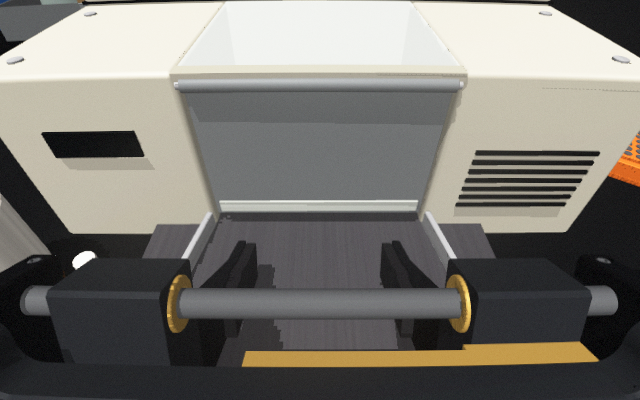

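View pics/t10c.png

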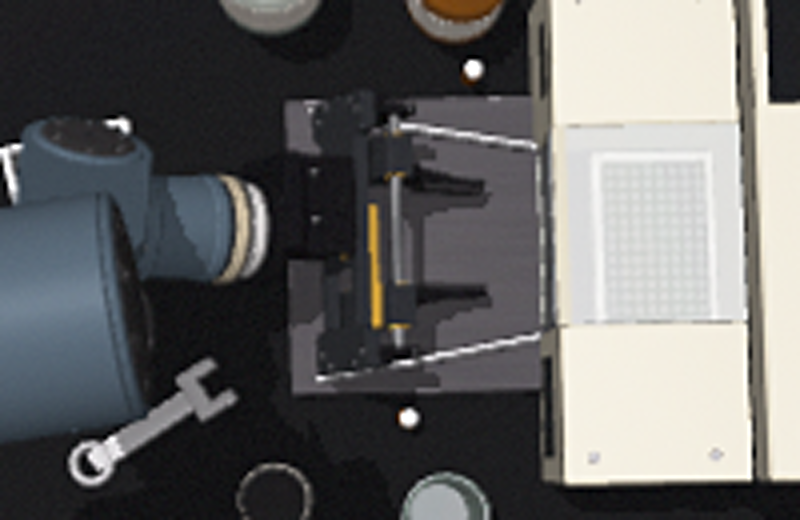

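apply_moves(motion="0.003 0 -0.006 0 0 0 0.065; 0.006 0 -0.011 0 0 0 0.065; 0.009 0 -0.016 0 0 0 0.065; 0.012 0 -0.021 0 0 0 0.065; 0.015 0 -0.027 0 0 0 0.065; 0.0176 0 -0.0314 0 0 0 0.065; 0.0176 0 -0.0314 0 0 0 0.065; 0.0176 0 -0.0314 0 0 0 0.065")

```text
time_s: 16.65
position: [0.5823, -0.0577, 0.0605]
tcp_rot: [[0.0, -1.0, -0.0], [-0.454, -0.0, -0.891], [0.891, 0.0, -0.454]]
force: [0.8, -0.6, 1.3]
opening: 0.748
```

```bash
python3 look.py 11 "[.0176,0,-.0314]"
python3 - <<'E'
from rig import bot; from h import *
t=bot.get_calibration("top")
for c in [(592,152),(712,152),(718,318),(598,318)]: print(unp(t,(c[0]/4+250-.4,c[1]/4+120-.4),.028).round(4))
E
```

```text
[   9.9   57.5   90.   -66.9   72.6 -123.8] [ 0.5823 -0.0578  0.0604] [[ 0.    -1.    -0.   ]
 [-0.454  0.    -0.891]
 [ 0.891  0.001 -0.454]] 16.75 [ 0.16305841 -0.6169489   0.31584561]
cmd [ 0.58295878 -0.05738807  0.0610474 ]
[ 0.6463 -0.1578  0.028 ]
[ 0.6448 -0.2436  0.028 ]
[ 0.5256 -0.2437  0.028 ]
[ 0.5269 -0.1586  0.028 ]
```

View pics/wrist11.png

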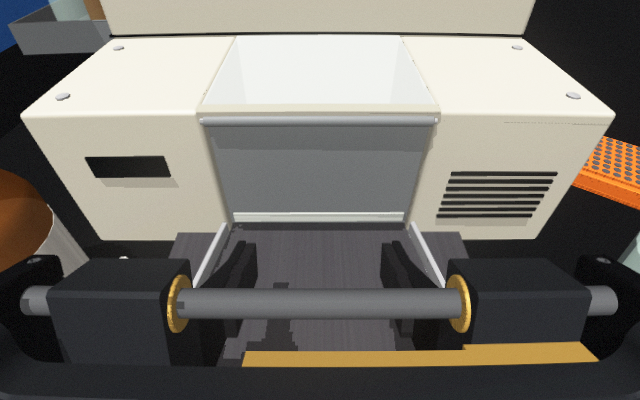

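View pics/t11c.png

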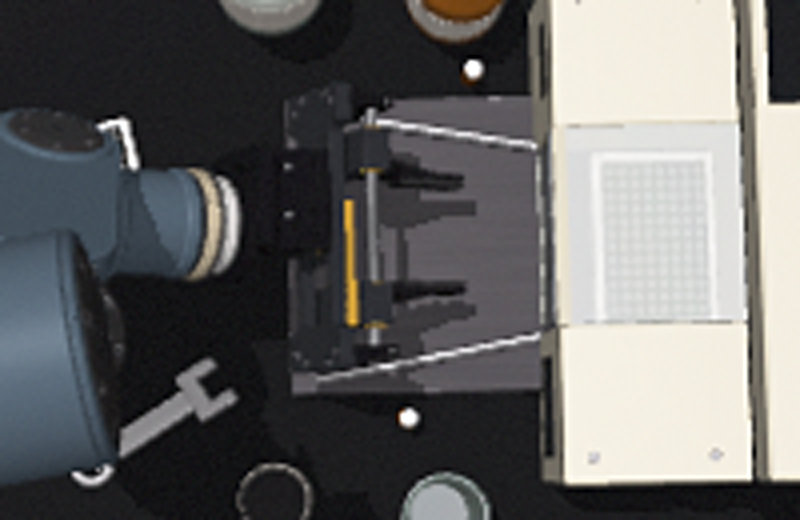

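The flap hangs shut. The plate lies square in the bay, with its rear edge at y ≈ -0.158 and its front edge at -0.2437, and the fingers are clear. I'm handing in.

Run:
```python
from rig import bot
print(bot.hand_in()); print(bot.read_state()["time_s"])
```

```text
the job is handed in; nothing more can be done
None
the job is handed in; nothing more can be done
```

I pushed the plate along the tray and through the flap with the two open fingertips, with the tool tilted 63°. When the force rose to about 10 N I took it as having reached the end stop. I then drew the fingers straight back out and raised them clear. The job was handed in at about 17 s of the 42 s allowed; `hand_in` gives no verdict.

**Plate:** in the last top-camera picture it lies square in the bay. Its rear edge is at world y ≈ -0.158 m, about 38–39 mm inside the hinge line, and its front edge is at y ≈ -0.244 m. The stop should be at about y ≈ -0.245 m, so it is home to within the 1–2 mm measuring error.

**Position across the bay:** I could not confirm this as well, because the bay's edge hides the plate's right side in the top picture. The left rear corner put the plate centred to within about 2 mm.

**Flap:** the last wrist picture shows it hanging shut. I judged this by eye, with no reading of its angle.

**Fingers and surroundings:** the fingers are clear, with less than 1 N on the wrist at the end. The vials, spanner, beaker and jar look unmoved in the top pictures. The bottles were only partly in view there, and nothing came near them.

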